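# Clamp a foam brick in the cutting box, past the spring catch

### The job

Clamp the foam brick in the cutting box ready for slicing: press the spring-loaded thumb strip down with a fingertip and, while it stays down, push the clamp slide over the catch until the slide has carried the brick home against the end fence. Then let go, so that the catch springs fully up behind the slide and locks it. Only press and push: never touch the brick with the fingers (dry foam dents) or lift it, and leave the other things on the table where they are.

Things in the scene. Friction and masses are not known exactly. Their poses are not given: they have to be found in the camera images.
- foam_box: Wooden cutting box, fixed to the table: plywood base 150 (x) x 290 (y) x 18 mm. Origin: centre of its underside, on the table; +y is the way the slide closes, toward the end fence; z up. Low guide rails at x = +-34 to +-46 mm, tops z = 36, from y = -139 to 28, each with a park-stop dowel at y = -66 (top z = 48); then tall slotted walls (same x, tops z = 70) to y = 140.
- fence_face (a point): Foot of the inner face of the end fence, at (0, 125, 18) mm in the box's frame, axes as the box's. The fence closes the far end between the walls; its top is 70 mm over the table. The bed that the brick lies on is 18 mm over the table.
- catch (a joint): Spring catch in m pressed down: 0 = up, 0.012 = bottomed; spring 3.3 N at first, 7.3 N bottomed. A steel thumb strip and a cross bar at its far end (box y = -17 to -8 mm) are one piece that goes straight down wherever the strip is pressed. The bar stands 7 mm up in the path of the slide's soles; pressed 8 mm or more it is clear of them.
- strip_top (a point): Centre of the thumb strip's top: (0, -65, 37) mm in the box's frame while up; sinks with it; axes as the box's. The strip is flat, 34 mm wide (x), box y = -122 to -8 mm. It runs through a tunnel under the slide, so that a fingertip pressing it can ride along it close behind the slide all the way to home. Its top is always higher than the bar's.
- slide (a joint): Clamp slide (dark wooden block), in m along the box's +y: 0 = parked, 0.012 = soles against the catch bar, 0.053 = home (its stop). Friction about 1.2 N. 92 mm wide, 30 mm long in y, top 72 mm over the table. Its back face is at box y = -59 mm at 0, -6 mm at home; its front is then 1 mm short of a brick that touches the fence. From 0.051 on the bar can rise behind it and locks it.
- push_plate (a point): Middle of the steel plate on the slide's back face, 56 mm over the table, axes as the box's; push it toward +y. The plate is 60 mm wide and reaches from 42 to 71 mm over the table; below it is the tunnel, 38 mm wide.
- foam_brick: Loose green block of dry floral foam 62 x 100 x 45 mm, 30 g, origin at the centre of its underside, lying in the box between slide and fence with its 100 mm length along the box's y, 3 mm of play to either side wall. Home: its far end against the fence. Not to be touched by the fingers, only pushed by the slide.
- floral_tape_1: Bystander: brown tape roll 58 mm wide, 13 mm high, on the table beside the box. Origin: centre of its underside.
- mini_pot_2: Bystander: clay pot 49 mm wide, 38 mm high, beside the box. Origin: centre of its underside.
- pen_black: Bystander: black pen 135 mm long, 10 mm thick, lying beside the box. Origin: centre of its underside.
- peg_wood: Bystander: wooden clothes peg 72 mm long, 12 mm high, beside the box. Origin: centre of its underside.
- mini_pot_0: Bystander: clay pot 64 mm wide, 50 mm high. Origin: centre of its underside.
- ribbon_red: Bystander: spool of ribbon 72 mm wide, 30 mm high, lying flat. Origin: centre of its underside.

How it is judged:
On the way, in this order (a step that is already met when the one before it is completed fails the run):
1. the catch is pressed down while the slide still stands in front of it (value of joint catch above 0.0065 m and value of joint slide below 0.016 m), for 0.02 s.
2. the slide has been pushed right over the catch bar (value of joint slide above 0.049 m), for 0.02 s.
At the end, for the whole second after the job is handed in: The slide is home (joint over 0.0495 m), the catch is back up behind it (within 2 mm of fully up), and the brick lies flat on the bed, at rest, its far end within 4.5 mm of the end fence (value of joint slide above 0.0495 m and value of joint catch below 0.002 m and y of foam_brick in the frame of fence_face above -0.0545 m and z of foam_brick in the frame of fence_face below 0.003 m and angle between foam_brick's own z axis and vertical below 0.06 rad and linear speed of foam_brick below 0.02 m/s); the robot touches nothing.
It fails at once if the brick is touched by the fingers (contact force between the fingers and foam_brick above 0.5 N).
It fails at once if the brick is lifted or tipped (z of foam_brick in the frame of fence_face above 0.012 m or angle between foam_brick's own z axis and vertical above 0.25 rad).
It fails at once if a bystander is disturbed by more than 20 mm (distance of any of floral_tape_1, mini_pot_2, pen_black, peg_wood, mini_pot_0, ribbon_red from where it was at the start of the episode above 0.02 m).
It also fails if it takes over 35 s, if anything falls off the work surface, if the arm or the gripper's body presses on something with over 40 N, if the wrist force passes 120 N, or if a joint passes its speed limit or range.

### The arm

A 7-joint arm with a two-finger parallel gripper is mounted at the origin on the work surface; the furniture and walls round the work are solid. World frame = base frame: x ahead of the robot, y to its left, z up, the work surface at z = 0. Lengths are in m, angles in rad, forces in N, time in s.
With the tool pointing down it reaches from about 0.375 to 0.925 m from the base axis. Payload 3.1 kg.
Tool frame: the origin (TCP) lies between the finger pads; the fingertips stand 19 mm ahead of it and the grasp point (between the pads) is the TCP; z points along the fingers, y is the line along which they close (so a half turn about z gives the same grasp; the last joint's range is limited). The gripper opens to 85 mm and grips with 20 to 120 N. Pads are 22 mm wide; open, the fingers measure 114 mm over their backs; the gripper's body (76 mm by 85 mm) begins 54 mm behind the grasp point. The pads swing forward as they close: fully open they stand 13 mm farther back than shut.
Start: joints at [1.167, 0.383, 0.044, 1.598, -0.018, 1.161, -0.05], TCP at [0.196, -0.62, 0.25] pointing down, gripper open.
Joint ranges: [-2.61, 2.61], [-0.41, 2.15], [-1.48, 1.57], [0, 2.5], [-1.57, 4.71], [0.05, 1.97], [-2.85, 2.85]. Speed limits (rad/s): [2.79, 2.79, 3.14, 3.14, 3.14, 3.14, 3.14].

### API

Orientations are given as a unit quaternion [x, y, z, w].
In Python, from bench import move_ptp, movel, move_j, move_gripper, pause, inverse_kinematics, read_camera, camera_params, MotionError, sign_off, look_for, tip_of, read_time_s, read_qpos, read_joint_vel, read_effort, read_eef_pos, read_tcp_rot, read_ft_force, read_ft_torque, read_finger_gap, read_grasp_force gives the robot as it stands. Calls block until the motion is done:
- move_ptp(position, orientation): joint-space move of the TCP to a pose.
- movel(position, orientation=None, speed=0.15): straight line of the TCP; orientation=None keeps the orientation; speed is the mean speed in m/s.
- move_j(angles): joint-space move.
- move_gripper(opening, effort=None): finger opening in m; effort is the grip in N (None keeps the last); returns when the fingers have stopped.
- pause(seconds).
- inverse_kinematics(position, orientation): joint angles nearest the present ones, or None.
- read_camera(name): name is "scene" or "side" or "wrist"; returns the picture (400x640x3 uint8, red, green, blue); there is no depth.
- camera_params(name): a dict with "K" (3x3 intrinsics, pixels), "camera_from_world" (4x4, takes a point from world to camera coordinates). Camera axes: x right, y down, z forward; pixel columns grow to the right and rows downward; lengths in m; the calibration is good to about 2 mm. A picture is of the moment at which its call begins: read the wrist's pose just before it. camera_params takes no time and is no camera call; for the wrist camera it gives the pose at the moment of the call.
A pose or a line that the arm cannot do raises MotionError and nothing moves.
- sign_off(): hands the job in; it is judged then, once.
Trained networks look in the newest picture that a camera, given by its name, has taken for a name from the list of things; names that differ only in an ending like _2 or _b are one class to them, and where a whole thing is asked for, a point or a joint stands for the part that bears it (a point fixed in the world has none). Each returns a list of dicts, best first, with "confidence" (0 to 1); they miss things now and then, are a little off and sometimes report something else, mostly with a low value. They report only what shows in the picture. A call takes as long as a camera call.
- look_for(camera, name): "at" ([column, row] in pixels, amid what is visible of it).
- tip_of(camera, name): "at" ([column, row] in pixels: a listed point, or the origin of a listed thing).
Readings, each from a call of its own:
- read_time_s(): time.
- read_qpos(): joint angles.
- read_joint_vel(): joint speeds.
- read_effort(): joint torques, N m.
- read_eef_pos(): TCP position.
- read_tcp_rot(): TCP orientation.
- read_ft_force(): force on the tool from outside, world axes, zero at the start.
- read_ft_torque(): the same for the moment, N m.
- read_finger_gap(): finger opening in m.
- read_grasp_force(): force on a finger pad.
Only numpy, scipy, OpenCV 4.12 (cv2) and the standard library are available. Lean on these libraries where they do the work, as an engineer would, in place of code of your own. Each camera call takes 0.05 s, during which the arm holds its last target. There are 200 camera calls.

## Working session

There is one attempt and no reset: what is moved stays moved. The work goes in short steps, each a Python script; the robot and the scene stay as the last script left them, time stands still between calls to the robot, and variables do not carry over. Pictures are saved under pics/ and viewed, at most 10 in all, crops included, and the job is handed in when it is done.

```bash
mkdir -p pics; ls
python3 - <<'E'
from bench import *
import cv2,numpy as np
print(read_time_s(),read_eef_pos(),read_tcp_rot(),read_finger_gap())
ims=[]
for c in ["scene","side"]:
    im=read_camera(c); cv2.imwrite(f"pics/{c}0.png",im[:,:,::-1])
    p=camera_params(c); print(c,p["K"].tolist(),np.round(p["camera_from_world"],3).tolist())
    for n in ["foam_box","strip_top","push_plate","foam_brick","fence_face"]:
        print(n,[(np.round(d["at"]).tolist(),round(d["confidence"],2)) for d in tip_of(c,n)[:2]])
E
```

```text
pics
0.0 [ 0.19542422 -0.61897361  0.24886683] [ 9.88325230e-01  1.52353028e-01 -2.77413177e-04 -1.31047662e-03] 0.08510720015117806
scene [[420.4645469164424, 0.0, 319.85404364840616], [0.0, 420.4645469164424, 197.56902452856528], [0.0, 0.0, 1.0]] [[-0.497, -0.868, 0.003, 0.321], [-0.565, 0.321, -0.76, 0.327], [0.659, -0.38, -0.65, 0.734], [0.0, 0.0, 0.0, 1.0]]
foam_box [([339.0, 224.0], 0.74), ([362.0, 199.0], 0.57)]
strip_top []
push_plate [([360.0, 199.0], 0.96)]
foam_brick [([308.0, 217.0], 0.87), ([401.0, 203.0], 0.4)]
fence_face [([282.0, 218.0], 0.94)]
side [[477.33880854318704, 0.0, 316.45803699981013], [0.0, 477.33880854318704, 197.55255479740245], [0.0, 0.0, 1.0]] [[0.995, -0.095, -0.011, -0.503], [-0.059, -0.525, -0.849, 0.145], [0.075, 0.846, -0.528, 1.066], [0.0, 0.0, 0.0, 1.0]]
foam_box [([318.0, 238.0], 0.76)]
strip_top [([261.0, 244.0], 0.66), ([307.0, 242.0], 0.58)]
push_plate [([306.0, 233.0], 0.58)]
foam_brick [([322.0, 215.0], 0.72)]
fence_face [([325.0, 204.0], 0.75)]
```

```bash
sleep 1; python3 -c "
import cv2,numpy as np
cv2.imwrite('pics/both0.png',cv2.resize(np.vstack([cv2.imread('pics/scene0.png'),cv2.imread('pics/side0.png')]),(480,600)))"
```

```text
(no output)
```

View pics/scene0.png

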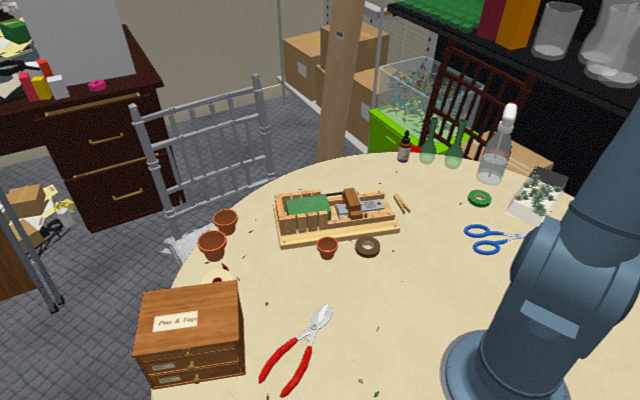

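View pics/side0.png

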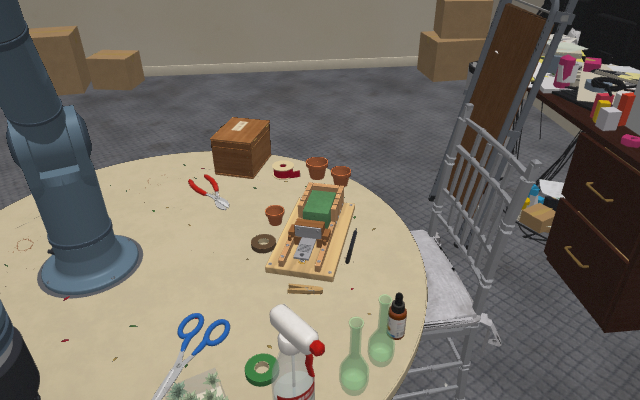

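The scene picture shows the box around (335,218), with the green brick at (305,205), the slide at (352,203) and the strip at (375,205). In the side picture the box is around (313,235), with the slide plate at (308,233) and the strip at (304,248). I'll fit the box pose from these detections, then refine it with the wrist camera.

```bash
cat > h.py <<'E'
from bench import *
import numpy as np, cv2
from scipy.optimize import least_squares
from scipy.spatial.transform import Rotation as R
PTS={"foam_box":(0,0,0),"strip_top":(0,-.065,.037),"push_plate":(0,-.059,.056),"fence_face":(0,.125,.018)}
def b2w(pose,p):
    c,s=np.cos(pose[2]),np.sin(pose[2])
    return np.array([pose[0]+c*p[0]-s*p[1],pose[1]+s*p[0]+c*p[1],p[2]])
def proj(cp,p):
    q=cp["camera_from_world"]@np.append(p,1); u=cp["K"]@q[:3]; return u[:2]/u[2]
def fit(obs,x0):  # obs: (cp, boxpoint, pix)
    f=lambda x:np.concatenate([proj(cp,b2w(x,p))-a for cp,p,a in obs])
    return least_squares(f,x0,loss="soft_l1",f_scale=2.)
def down(yaw_y):  # tool down, tool y (closing line) along world angle
    y=np.array([np.cos(yaw_y),np.sin(yaw_y),0]); z=np.array([0,0,-1.]); return R.from_matrix(np.c_[np.cross(y,z),y,z]).as_quat()
E
python3 - <<'E'
from h import *
S,D=camera_params("scene"),camera_params("side")
obs=[(S,PTS["push_plate"],(360,199)),(S,PTS["fence_face"],(282,218)),(S,PTS["foam_box"],(339,224)),
(D,PTS["push_plate"],(306,233)),(D,PTS["strip_top"],(307,242)),(D,PTS["fence_face"],(325,204)),(D,PTS["foam_box"],(318,238))]
for y0 in (0,-1.5,1.5,3):
    r=fit(obs,[.6,-.2,y0]);print(r.cost,r.x)
print(np.round(r.fun,1))
for q in (0,np.pi):
  for p in [(.0,-.03,.36)]:
    w=b2w(r.x,p); print(w, inverse_kinematics(w,down(r.x[2]+q)),inverse_kinematics(w,down(r.x[2]+np.pi/2+q)))
c=camera_params("wrist");T=np.linalg.inv(c["camera_from_world"]);print(c["K"].tolist(),T,R.from_quat(read_tcp_rot()).as_matrix())
E
```

```text
22.141050246634602 [ 0.50341624  0.03673773 -0.34881561]
22.141050246574466 [ 0.50341625  0.03673773 -0.34881585]
22.14105024660535 [ 0.50341624  0.03673773 -0.34881566]
569.8740025019302 [0.49904061 0.03008981 3.28581625]
[-39.9  13.6  93.5 -23.9  -0.4  -4.7   0.6 -26.1  -0.8 -29.9   1.   63.4
  -5.4   1.9]
[0.49472889 0.05977834 0.36      ] [-1.69801145 -0.28190675  1.32716375  1.8523941   0.2792984   1.3669294
  2.84737242] [ 0.58065924  0.059378   -0.80302848  1.78025048  0.04408479  1.32031074
 -1.65899468]
[0.49472889 0.05977834 0.36      ] [ 0.59651943  0.06097562 -0.81978342  1.77972942  0.0459946   1.32048121
 -0.08951329] [ 0.64527698  0.06626072 -0.87157368  1.77817369  0.05232127  1.32106359
  1.47686355]
[[353.62703433278966, 0.0, 320.7571811553967], [0.0, 353.62703433278966, 204.61526025956232], [0.0, 0.0, 1.0]] [[ 3.02119818e-01 -9.10118273e-01 -2.83563651e-01  2.69193273e-01]
 [-9.53269747e-01 -2.88245022e-01 -9.05074439e-02 -5.97222751e-01]
 [ 6.36667899e-04  2.97656742e-01 -9.54672749e-01  3.74185792e-01]
 [ 0.00000000e+00  0.00000000e+00  0.00000000e+00  1.00000000e+00]] [[ 9.53602693e-01  3.01067934e-01  5.06935772e-05]
 [ 3.01067937e-01 -9.53602693e-01 -4.62429288e-05]
 [ 3.44192687e-05  5.93595921e-05 -9.99999998e-01]]
```

```bash
python3 - <<'E'
from h import *
import time
pose=np.array([.5034,.0367,-.3488]); q=down(pose[2]+np.pi)
move_ptp(b2w(pose,(0,-.04,.30)),q); print(read_time_s())
pose0=pose
obs=[]
for k,off in enumerate([(0,-.04,.30),(0.0,-.07,.24)]):
    if k: movel(b2w(pose,off),q,speed=.2)
    cp=camera_params("wrist"); im=read_camera("wrist"); cv2.imwrite(f"pics/w{k}.png",im[:,:,::-1])
    for n in PTS:
        for d in tip_of("wrist",n)[:2]:
            print(n,np.round(d["at"],1),round(d["confidence"],2),np.round(proj(cp,b2w(pose,PTS[n])),1))
        ds=tip_of("wrist",n)
        if ds and ds[0]["confidence"]>.5: obs.append((cp,PTS[n],ds[0]["at"]))
r=fit(obs,pose); print(r.x,np.round(r.fun,1),read_eef_pos(),read_time_s())
E
python3 -c "
import cv2
"
```

```text
3.0417
foam_box [323.1 196.3] 0.96 [322.  193.2]
foam_box [323.3 250.2] 0.51 [322.  193.2]
strip_top [323.5 149. ] 0.72 [322.1 144.6]
push_plate [319.2 156.1] 0.61 [322.2 152.8]
push_plate [323.5 250.3] 0.55 [322.2 152.8]
fence_face [326.  289.7] 0.6 [322.1 289.7]
strip_top [319.6 187.5] 0.74 [321.7 183.1]
push_plate [323.  196.6] 0.66 [321.8 194.6]
[ 0.50330671  0.04031119 -0.31813755] [-0.  -0.5 -2.  -1.3  2.5 -0.   0.   2.2  1.4 -1.  -1.8  1.6] [ 0.47981848 -0.0288776   0.24046475] 4.425
```

View pics/w1.png

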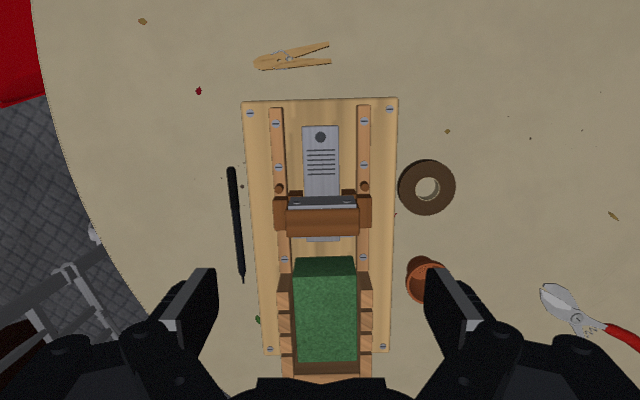

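The wrist picture shows the strip's end corners at about (302,126) and (338,126). The base's near corners are at (242,102) and (397,98), and its far ones at about (266,353) and (389,352). The slide's steel plate is at (322,200). The brick is green, around (326,310). I'll fit the pose with these corners too.

Run:
```python
from h import *
cp=camera_params("wrist")
C=[((.075,-.145,.018),(242.5,101)),((-.075,-.145,.018),(397.5,97.5)),((.075,.145,.018),(266,353)),((-.075,.145,.018),(389,352)),
((.017,-.122,.037),(302.5,126)),((-.017,-.122,.037),(338,126)),((0,-.059,.056),(323,196.6))]
obs=[(cp,p,a) for p,a in C]
r=fit(obs,[.503,.04,-.32]); print(r.x,np.round(r.fun,1))
im=cv2.imread("pics/w1.png")
for p in [c[0] for c in C]+[(s*.03,-.059,.071) for s in(1,-1)]+[(s*.046,.028,.07) for s in(1,-1)]+[(s*.046,-.139,.036) for s in(1,-1)]:
    u=proj(cp,b2w(r.x,p)); cv2.circle(im,(int(u[0]*8),int(u[1]*8)),16,(255,0,255),-1,shift=3)
cv2.imwrite("pics/ov1.png",cv2.resize(im[80:380,220:420],None,fx=2,fy=2,interpolation=cv2.INTER_CUBIC))
```

```text
[ 0.50258527  0.04009879 -0.31953107] [-2.2 -0.1  2.6 -1.2 -2.4  3.1  1.5  1.2 -0.6 -0.2  1.4 -1.2 -0.4  1.3]
```

View pics/ov1.png

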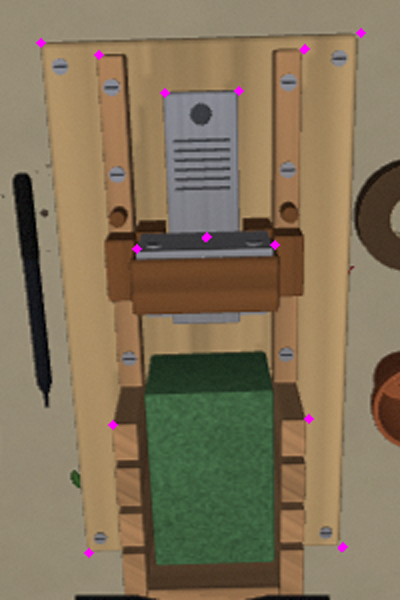

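The overlay points sit on the strip, plate and base corners to within about 1–2 mm. Next I'll close the fingers, press the strip with force readout and push.

```bash
cat > go.py <<'E'
from h import *
pose=np.array([.5026,.0401,-.3195]); q=down(pose[2]+np.pi); by=np.array([-np.sin(pose[2]),np.cos(pose[2]),0])
def at(y,ztip): return b2w(pose,(0,y,ztip+.019))
def st(tag):
    f=read_ft_force(); e=read_eef_pos(); d=e-b2w(pose,(0,0,0)); 
    print(tag,"t%.2f y%.1f tip%.1f Fz%.1f Fy%.1f"%(read_time_s(),1e3*d@by,1e3*(e[2]-.019),f[2],f@by)); return f
E
python3 - <<'E'
from go import *
move_gripper(0.0); print(read_finger_gap())
movel(at(-.088,.09),q,speed=.2); movel(at(-.088,.042),speed=.1)
pause(.2); st("free")
for z in (.037,.034,.031,.0285,.027):
    movel(at(-.088,z),speed=.04); pause(.1); f=st(z)
    if f[2]>9: break
E
```

```text
0.00028564430564214196
free t6.83 y-87.8 tip42.7 Fz-0.9 Fy0.4
0.037 t7.21 y-87.9 tip37.2 Fz1.4 Fy-0.2
0.034 t7.56 y-87.9 tip34.2 Fz3.3 Fy-0.9
0.031 t7.91 y-88.0 tip31.2 Fz3.6 Fy-0.9
0.0285 t8.26 y-87.9 tip28.8 Fz5.1 Fy-1.2
0.027 t8.61 y-88.0 tip27.3 Fz5.3 Fy-1.0
```

Run:
```python
from go import *
z=.026
movel(at(-.088,z),speed=.04); pause(.1); st("p")
for y in (-.074,-.066,-.055,-.045,-.035,-.026,-.021,-.019,-.018,-.017,-.016,-.015,-.014,-.013):
    movel(at(y,z),speed=.05); f=st(y)
    if f@by<-14 or f[2]>25: print("stop"); break
im=read_camera("wrist"); cv2.imwrite("pics/w2.png",im[:,:,::-1]); im=read_camera("side"); cv2.imwrite("pics/s2.png",im[130:300,220:420,::-1])
```

```text
p t8.96 y-88.0 tip26.4 Fz6.7 Fy-0.4
-0.074 t9.39 y-75.3 tip26.0 Fz6.6 Fy-2.5
-0.066 t9.70 y-68.0 tip25.8 Fz6.8 Fy-3.2
-0.055 t10.07 y-57.5 tip25.7 Fz6.5 Fy-4.8
-0.045 t10.42 y-47.6 tip25.7 Fz5.9 Fy-3.6
-0.035 t10.77 y-37.6 tip25.6 Fz5.8 Fy-5.7
-0.026 t11.10 y-28.8 tip25.6 Fz6.8 Fy-3.5
-0.021 t11.35 y-24.2 tip25.5 Fz6.1 Fy-5.2
-0.019 t11.60 y-22.8 tip25.4 Fz6.6 Fy-6.3
-0.018 t11.85 y-22.2 tip25.3 Fz6.5 Fy-6.2
-0.017 t12.10 y-21.3 tip25.3 Fz5.8 Fy-6.0
-0.016 t12.35 y-20.4 tip25.2 Fz7.3 Fy-6.6
-0.015 t12.60 y-19.4 tip25.3 Fz6.8 Fy-5.7
-0.014 t12.85 y-19.0 tip25.2 Fz7.5 Fy-7.4
-0.013 t13.10 y-19.0 tip25.2 Fz8.6 Fy-9.5
```

View pics/w2.png

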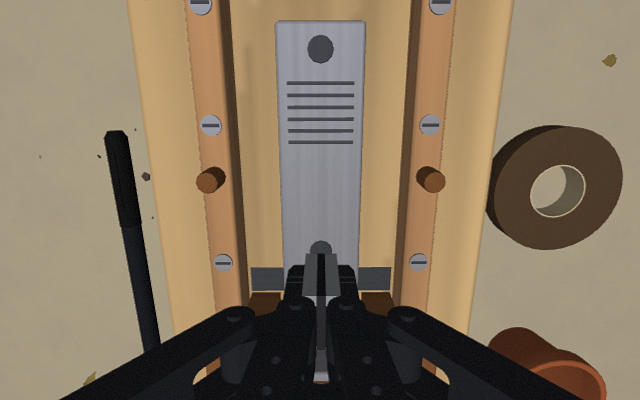

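The wrist picture shows the fingers on the strip right against the plate at about (320,275), with the slide well past the dowels. The position has stalled at −19.0 mm while the force rises, so this is probably the stop. I'll confirm with a little more push, then release.

Run:
```python
from go import *
for y in (-.011,-.009,-.007):
    movel(at(y,.026),speed=.05); f=st(y)
    if f@by<-18: break
pause(.2); st("held")
e=read_eef_pos(); y=float((e-b2w(pose,(0,0,0)))@by)
movel(at(y-.001,.026),speed=.04); st("back")
movel(at(y-.001,.045),speed=.06); st("up")
movel(at(y-.003,.10),speed=.15); movel(at(-.085,.24),speed=.25); pause(.2); st("clear")
cp=camera_params("wrist"); im=read_camera("wrist"); im=im[:,:,::-1].copy()
for p,c in [((.03,-.006,.071),(255,0,255)),((-.03,-.006,.071),(255,0,255)),((.017,-.122,.037),(255,255,0)),((-.017,-.122,.037),(255,255,0)),((.017,-.122,.025),(0,255,0)),((-.017,-.122,.025),(0,255,0))]:
    u=proj(cp,b2w(pose,p)); print(u); cv2.circle(im,(int(u[0]*8),int(u[1]*8)),10,c,-1,shift=3)
cv2.imwrite("pics/w3.png",cv2.resize(im[40:,180:460],None,fx=1.6,fy=1.6))
```

```text
-0.011 t13.45 y-18.9 tip25.1 Fz12.6 Fy-13.0
-0.009 t13.70 y-18.9 tip25.1 Fz15.0 Fy-16.1
-0.007 t13.95 y-18.8 tip25.1 Fz19.1 Fy-20.0
held t14.15 y-18.8 tip25.2 Fz18.7 Fy-19.4
back t14.62 y-19.3 tip26.3 Fz6.1 Fy0.2
up t15.08 y-20.5 tip44.7 Fz-0.9 Fy-0.0
clear t16.57 y-84.5 tip238.4 Fz0.0 Fy-0.0
[288.62619478 261.52749018]
[350.62976564 261.61177418]
[302.20542615 136.21062823]
[337.55508067 136.30432195]
[302.77502107 134.8459438 ]
[336.97285596 134.93706593]
```

View pics/w3.png

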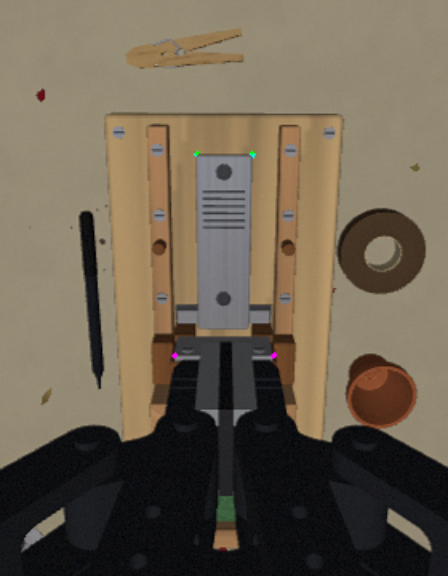

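The wrist picture shows the plate's top edge on the predicted home marks at about (175,355) and (275,355). The catch bar is visible behind the slide at row 315. I'll probe lightly to confirm the strip is fully up, then back away and look at the brick.

Run:
```python
from go import *
movel(at(-.088,.05),speed=.3); pause(.1); st("free")
movel(at(-.088,.0375),speed=.04); pause(.1); st("a")
movel(at(-.088,.0365),speed=.04); pause(.1); st("b")
movel(at(-.088,.12),speed=.2); movel(at(-.0,.26),speed=.3)
movel(at(.02,.3),speed=.3); pause(.3); st("clear")
cp=camera_params("wrist")
im=read_camera("side"); print([tip_of("side",n)[:1] for n in ("push_plate","foam_brick")])
D=camera_params("side"); print(proj(D,b2w(pose,(0,-.006,.056))),proj(D,b2w(pose,(0,.075,.018))),proj(D,b2w(pose,(0,.0705,.018))))
a=cv2.resize(im[150:290,250:380,::-1],None,fx=4,fy=4,interpolation=cv2.INTER_CUBIC); cv2.imwrite("pics/s4.png",a)
```

```text
free t17.50 y-87.2 tip51.9 Fz-0.3 Fy-0.1
a t18.06 y-88.0 tip37.4 Fz-0.6 Fy0.4
b t18.41 y-88.0 tip36.7 Fz2.0 Fy-0.5
clear t20.27 y18.6 tip298.5 Fz-0.6 Fy-0.3
[[{'at': [314.9, 223.6], 'confidence': 0.64}], [{'at': [318.7, 213.1], 'confidence': 0.97}]]
[312.79636501 219.2502641 ] [320.46855715 213.81637123] [320.07790992 214.80332746]
```

View pics/s4.png

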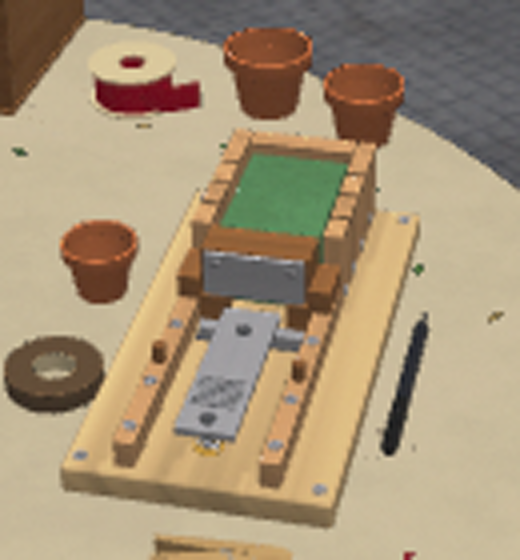

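The side picture shows the slide home, its plate at about (255,275), and the bar up behind it at about (245,330). The brick lies flat against the fence at about (285,195), and the bystanders look unmoved. The probe also met the strip at its full height.

```bash
python3 -c "
from bench import *
print(sign_off())"
```

```text
the job is handed in; nothing more can be done
None
```

The job is handed in, though `sign_off()` returned no verdict: the slide is at its stop, the catch is up behind it, the brick looks flat against the fence, and the arm is clear of everything.

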